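# Stand the good capacitors in their colour-coded mounting cups

### The job

Before the amplifier is rebuilt, stand each of the four good capacitors (red, blue, green and yellow sleeves) upright in the mounting cup of its own colour, flat on the cup's floor. Set them down gently without dropping them or knocking them over, and leave the two black failed capacitors where they stand.

Things in the scene. Friction and masses are not known exactly. Their poses are not given: they have to be found in the camera images.
- can_red_mid (a point): Good can capacitor with a red sleeve (the side and the top's rim are red; a flat bare-aluminium disc with a cross is in the middle of the top): an upright plain cylinder 36 mm in diameter and 60 mm high, about 90 g, loose, standing on the bench. The point is its centre, 30 mm above its foot; z points up along its axis. Any yaw of grasp serves.
- can_blue_mid (a point): Good can capacitor with a blue sleeve (the side and the top's rim are blue; a flat bare-aluminium disc with a cross is in the middle of the top): an upright plain cylinder 36 mm in diameter and 60 mm high, about 90 g, loose, standing on the bench. The point is its centre, 30 mm above its foot; z points up along its axis. Any yaw of grasp serves.
- can_green_mid (a point): Good can capacitor with a green sleeve (the side and the top's rim are green; a flat bare-aluminium disc with a cross is in the middle of the top): an upright plain cylinder 36 mm in diameter and 60 mm high, about 90 g, loose, standing on the bench. The point is its centre, 30 mm above its foot; z points up along its axis. Any yaw of grasp serves.
- can_yellow_mid (a point): Good can capacitor with a yellow sleeve (the side and the top's rim are yellow; a flat bare-aluminium disc with a cross is in the middle of the top): an upright plain cylinder 36 mm in diameter and 60 mm high, about 90 g, loose, standing on the bench. The point is its centre, 30 mm above its foot; z points up along its axis. Any yaw of grasp serves.
- cup_red: Red mounting cup, fixed to the bench for this job: a round, shallow, open cup, outside diameter 70 mm, inside diameter 64 mm, rim 12 mm above the bench, inner floor 4 mm above the bench, with two flat ears with brass screws outside at its foot (reaching 44 mm from the centre, 6 mm high). Origin at the centre of its underside, at bench height; z up.
- cup_blue: Blue mounting cup, fixed to the bench for this job: a round, shallow, open cup, outside diameter 70 mm, inside diameter 64 mm, rim 12 mm above the bench, inner floor 4 mm above the bench, with two flat ears with brass screws outside at its foot (reaching 44 mm from the centre, 6 mm high). Origin at the centre of its underside, at bench height; z up.
- cup_green: Green mounting cup, fixed to the bench for this job: a round, shallow, open cup, outside diameter 70 mm, inside diameter 64 mm, rim 12 mm above the bench, inner floor 4 mm above the bench, with two flat ears with brass screws outside at its foot (reaching 44 mm from the centre, 6 mm high). Origin at the centre of its underside, at bench height; z up.
- cup_yellow: Yellow mounting cup, fixed to the bench for this job: a round, shallow, open cup, outside diameter 70 mm, inside diameter 64 mm, rim 12 mm above the bench, inner floor 4 mm above the bench, with two flat ears with brass screws outside at its foot (reaching 44 mm from the centre, 6 mm high). Origin at the centre of its underside, at bench height; z up.
- dud_a_mid (a point): Failed capacitor, black sleeve, top bulged up by 4 mm in the middle: otherwise a cylinder like the good ones, 36 mm in diameter and 60 mm high, loose, upright. The point is its centre, 30 mm above its foot; z up. Not to be moved.
- dud_b_mid (a point): Failed capacitor, black sleeve, top bulged up by 4 mm in the middle: otherwise a cylinder like the good ones, 36 mm in diameter and 60 mm high, loose, upright. The point is its centre, 30 mm above its foot; z up. Not to be moved.
There are look-alikes about, which are no part of the job. There is more than one size of the cup_yellow; the one meant has the size given above. Of the things shaped like the part that bears can_green_mid, the green one is meant.

How it is judged:
By the outcome, as a careful person would: the job done as asked, in the order asked, and still so for the second after the job is handed in, with the robot touching nothing.
It also fails if it takes over 96 s, if anything falls off the work surface, if the arm or the gripper's body presses on something with over 40 N, if the wrist force passes 120 N, or if a joint passes its speed limit or range.

### The arm

A 6-joint arm with a two-finger parallel gripper is mounted at the origin on the work surface. World frame = base frame: x ahead of the robot, y to its left, z up, the work surface at z = 0. Lengths are in m, angles in rad, forces in N, time in s.
With the tool pointing down it reaches from about 0.275 to 0.75 m from the base axis. Payload 10.2 kg.
Tool frame: the origin (TCP) lies between the finger pads; the fingertips stand 22 mm ahead of it and the grasp point (between the pads) lies 3 mm ahead of it; z points along the fingers, y is the line along which they close (so a half turn about z gives the same grasp; the last joint's range is limited). The gripper opens to 88 mm and grips with 3 to 60 N. Pads are 18 mm wide; open, the fingers measure 123 mm over their backs; the gripper's body (75 mm by 187 mm) begins 45 mm behind the grasp point.
Start: joints at [1.107, 0.313, 1.498, -0, 1.331, -0.223], TCP at [0.125, 0.51, 0.228] pointing down, gripper open.
Joint ranges: [-2.94, 2.94], [-0.97, 2.17], [0.19, 2.56], [-1.23, 4.37], [0.02, 3.11], [-2.88, 2.88]. Speed limits (rad/s): [2.39, 2.39, 3.01, 3.14, 3.14, 3.14].

### API

Orientations are given as a rotation vector (axis times angle).
In Python, from workcell import robot gives the robot as it stands.
- The arm moves only by the tool move_arm, never from a script. Its argument "series" is one flat list of numbers, 7 for each row, row after row: the shift along the tool's x, y, z scaled (see below), then the turn, a rotation vector about the tool's x, y, z scaled (see below), then the gripper command: -1 is shut, 1 is fully open, values between are in proportion. In form: [x, y, z, ax, ay, az, grip, x, y, z, ax, ay, az, grip, ...]. A call has 1 to 20 rows; each row is the pose to reach, as a shift and turn from the pose commanded when the call began, along the tool's axes at that moment, turning the shorter way round; what a row does not reach only later rows make up. The controller multiplies each number of a shift by 12 cm and each number of a turn by 180 degrees. A row lasts 1/8 s, in which the tool goes at most 62.5 mm and 10.7 degrees, less where a joint would pass 70% of its speed; a pose out of reach is approached as far as the arm can. A call with a number of a shift or a turn outside -1 to 1 is refused whole. A call with a gripper value outside its range is refused whole. The fingers move at their own pace and stop on an object; the grip force is fixed at half the most. Time passes only in rows, so rows that repeat a pose let the fingers close. It gives the time, the measured TCP pose, the force, the opening and the grip force at its end, in the units of the state.
- robot.sense(): the state, without advancing time (a new reading comes with each control period).
- robot.capture(name): name is "scene" or "top" or "wrist"; returns a dict with "img" (420x560x3 uint8, red, green, blue), "intrinsics" (3x3 intrinsics, pixels), "dist" ([k1, k2, p1, p2, k3] as OpenCV has them; the pictures are not rectified), "eye" and "attitude" of the camera in the world. Camera axes: x right, y down, z forward; pixel columns grow to the right and rows downward; lengths in m; the calibration is good to about 2 mm. A picture is of the moment at which its call begins. There is no depth.
- robot.hand_in(): hands the job in; it is judged then, once.
Trained networks look in a picture, given as the dict that the camera call returned (one of the last four; its "shot" number tells which), for a name from the list of things; names that differ only in an ending like _2 or _b are one class to them, and where a whole thing is asked for, a point or a joint stands for the part that bears it (a point fixed in the world has none). Each returns a list of dicts, best first, with "confidence" (0 to 1); they miss things now and then, are a little off and sometimes report something else, mostly with a low value. They report only what shows in the picture. A call takes as long as a camera call. They do not tell look-alikes from the thing itself.
- robot.spot_in(target, picture): "rect" ([left, top, right, bottom] in pixels, round what is visible of it).
- robot.regions_of(target, picture): "mask" (420x560 bool, what is visible of it) and "rect" ([left, top, right, bottom] in pixels, round what is visible of it).
The state is a dict: "time": time; "joints": joint angles; "joint_vel": joint speeds; "tau": joint torques, N m; "tcp_pos": TCP position; "orientation": TCP orientation; "force": force on the tool from outside, world axes, zero at the start; "ft_torque": the same for the moment, N m; "width": finger opening in m; "grasp_force": force on a finger pad.
Only numpy, scipy, OpenCV 4.12 (cv2) and the standard library are available. Lean on these libraries where they do the work, as an engineer would, in place of code of your own. Each camera call takes 0.05 s, during which the arm holds its last target. There are 200 camera calls.

## Working session

There is one attempt and no reset: what is moved stays moved. The work goes in short steps, Python scripts to look and compute and a tool call to move; the robot and the scene stay as the last step left them, time stands still between calls to the robot, and variables do not carry over. Pictures are saved under pics/ and viewed, at most 14 in all, crops included, and the job is handed in when it is done.

Besides the shell and the picture viewer there is one more tool, called after "Call:" as name(argument=value, ...), one argument or row to a line, values as JSON. move_arm: Moves the arm, as the interface text tells. Shifts and turns lie within -1 to 1; 1 stands for 12 cm of shift or 180 degrees of turn. Its arguments: {"type":"object","properties":{"series":{"type":"array"}},"required":["series"]}

```bash
mkdir -p pics
python3 - <<'E'
from workcell import robot
import cv2
for n in("top","scene"):
    c=robot.capture(n); cv2.imwrite(f"pics/{n}0.png",c["img"][:,:,::-1]); print(n,c["eye"],c["attitude"],c["intrinsics"],c["dist"])
s=robot.sense(); print(s["tcp_pos"],s["orientation"],s["time"],s["width"])
E
```

```text
top [ 0.30427535 -0.06162876  1.32701348] [-2.15966667  2.12558462 -0.14281695] [[431.8565311    0.         276.47353564]
 [  0.         431.8565311  211.29028315]
 [  0.           0.           1.        ]] [-0.10896459  0.          0.          0.          0.        ]
scene [1.01272381 0.71662738 0.68799881] [-0.74957562 -2.42366275  1.29193209] [[468.71074359   0.         277.02825339]
 [  0.         468.71074359 207.24024434]
 [  0.           0.           1.        ]] [0.02239905 0.         0.         0.         0.        ]
[0.12510072 0.50965032 0.22734182] [-3.77261962e-01 -3.11846731e+00  1.65563576e-03] 0.1 0.08800125042584837
```

View pics/top0.png

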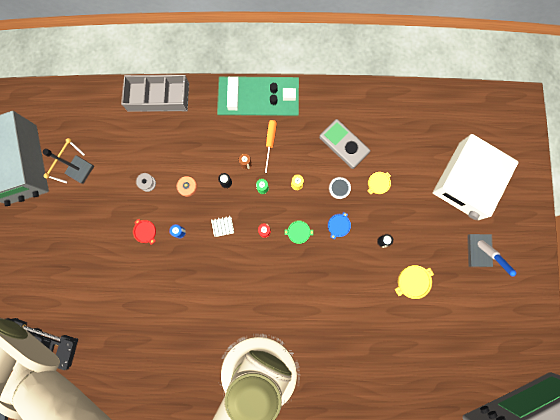

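View pics/scene0.png

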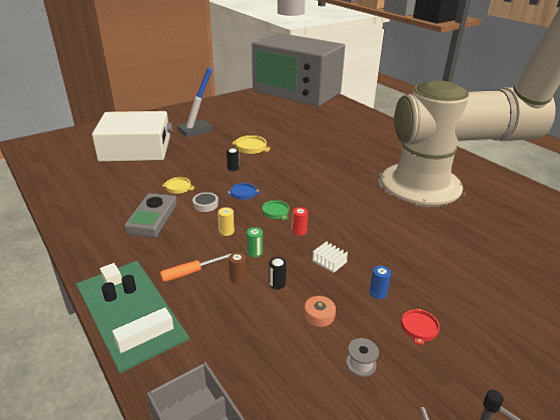

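Top view: cups are red (144,231), green (299,232), blue (339,226) and two yellow ones at (379,183) and (415,282). Cans are red (264,230), blue (176,231), green (262,186) and yellow (297,182). The duds are at (225,180) and (386,240), and a brown can (245,160) is a look-alike. Next I measure them, and both yellow cups' diameters.

```bash
cat > h.py <<'E'
import numpy as np, cv2
from scipy.spatial.transform import Rotation as R
from workcell import robot
def ground(c,px,z):
    u=cv2.undistortPoints(np.array(px,float).reshape(-1,1,2),c["intrinsics"],c["dist"]).reshape(-1,2)
    d=R.from_rotvec(c["attitude"]).apply(np.c_[u,np.ones(len(u))]); e=np.array(c["eye"])
    return e+d*((z-e[2])/d[:,2])[:,None]
def hsvmask(img,col):
    h,s,v=cv2.split(cv2.cvtColor(img,cv2.COLOR_RGB2HSV)); h=h.astype(int)
    r={"red":(h<6)|(h>174),"blue":(h>105)&(h<125),"green":(h>45)&(h<75),"yellow":(h>23)&(h<35),}[col]
    return (r&(s>140)&(v>70)).astype(np.uint8)
E
python3 - <<'E'
from h import *
c=robot.capture("top")
for col in("red","blue","green","yellow"):
    m=hsvmask(c["img"],col); n,l,st,ce=cv2.connectedComponentsWithStats(m)
    for i in range(1,n):
        if st[i,4]>30:
            e=cv2.distanceTransform((cv2.morphologyEx((l==i).astype(np.uint8),cv2.MORPH_CLOSE,np.ones((7,7)))),cv2.DIST_L2,5)
            print(col,st[i],ce[i].round(1),"z12",ground(c,ce[i],.012)[0,:2].round(4),"z60",ground(c,ce[i],.06)[0,:2].round(4),"inr",e.max()*2*1.32/432)
for n in("can_red_mid","can_blue_mid","can_green_mid","can_yellow_mid","dud_a_mid","cup_red","cup_blue","cup_green","cup_yellow"):
    for d in robot.regions_of(n,c)[:7]:
        ys,xs=np.nonzero(d["mask"]); ctr=[xs.mean(),ys.mean()]
        z=.012 if "cup" in n else .045
        print(n,round(d["confidence"],2),np.round(ctr,1),np.round(d["rect"]),ground(c,ctr,z)[0,:2].round(4))
a=c["img"][140:310,130:440,::-1]; cv2.imwrite("pics/crop.png",cv2.resize(a,None,fx=2.5,fy=2.5,interpolation=cv2.INTER_CUBIC))
E
```

```text
red [133 219  23  26 443] [144.1 231.2] z12 [0.4248 0.3618] z60 [0.4204 0.3463] inr 0.07081311
red [258 223  13  15 106] [263.9 230.8] z12 [ 0.4327 -0.0097] z60 [ 0.428  -0.0116] inr 0.039073225
blue [173 225  12  13  47] [179.8 233. ] z12 [0.4212 0.2494] z60 [0.417 0.238] inr 0.0134255
blue [494 255  22  21 155] [504.3 264.3] z12 [ 0.3376 -0.7592] z60 [ 0.3363 -0.7337] inr 0.021981057
green [257 179  11  15  85] [262.  186.5] z12 [ 0.5704 -0.0009] z60 [ 0.5606 -0.0031] inr 0.036666665
green [289 221  20   8  33] [298.3 223.6] z12 [ 0.4563 -0.1145] z60 [ 0.4508 -0.1126] inr 0.0061111115
yellow [266 121   8  25  92] [269.2 132.7] z12 [ 0.7449 -0.0199] z60 [ 0.7288 -0.0215] inr 0.012222223
yellow [411 278  20  21  46] [423.4 291.5] z12 [ 0.2541 -0.4973] z60 [ 0.2559 -0.4814] inr 0.012222223
can_red_mid 0.61 [263.8 230.2] [258. 224. 268. 236.] [ 0.4312 -0.0107]
can_green_mid 0.7 [245.1 161. ] [240. 155. 253. 168.] [0.6426 0.051 ]
can_green_mid 0.48 [261.7 186.4] [253. 181. 267. 194.] [ 0.5641 -0.0014]
can_yellow_mid 0.72 [297.1 182.2] [294. 177. 304. 190.] [ 0.5787 -0.1084]
dud_a_mid 0.44 [384.5 240.7] [379. 238. 391. 247.] [ 0.4049 -0.3714]
dud_a_mid 0.44 [261.6 185.9] [255. 182. 268. 195.] [ 0.5658 -0.0013]
cup_red 0.65 [144.6 231.1] [133. 220. 156. 242.] [0.4253 0.3602]
cup_blue 0.75 [338.9 225.4] [327. 216. 355. 235.] [ 0.4526 -0.2392]
cup_green 0.93 [298.6 232.1] [285. 223. 311. 245.] [ 0.4302 -0.1157]
cup_yellow 0.97 [414.2 281.2] [398. 264. 435. 298.] [ 0.285  -0.4694]
cup_yellow 0.67 [144.6 231.5] [132. 220. 156. 245.] [0.4241 0.3601]
cup_yellow 0.64 [378.8 182.5] [371. 172. 389. 195.] [ 0.5891 -0.3649]
```

View pics/crop.png

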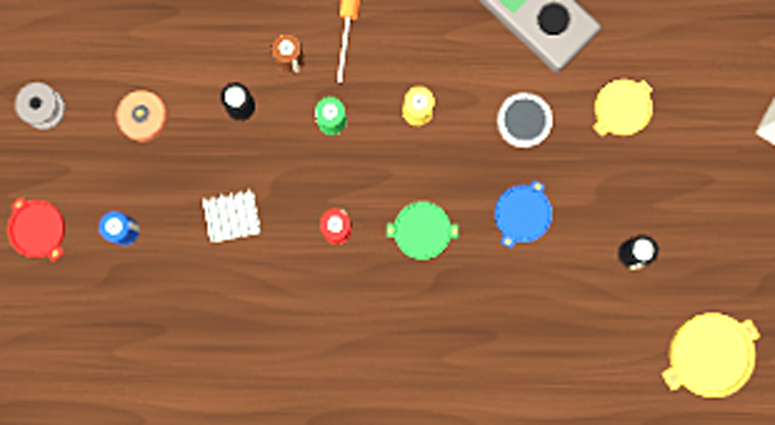

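The small yellow cup (379,183) spans about 58 crop px, the same as the red and green cups (70 mm). The one at (415,282) spans about 87 px (about 105 mm), so it is the wrong size. The green can is (262,186); brown (245,160) is not wanted. Refining the positions now.

Run:
```python
from h import *
c=robot.capture("top"); img=c["img"]; hsv=cv2.cvtColor(img,cv2.COLOR_RGB2HSV)
cans=dict(red=(264,230),blue=(176,231),green=(262,186),yellow=(297,182),dudA=(224,180),dudB=(387,240))
for n,(u,v) in cans.items():
    m=np.zeros(img.shape[:2],np.uint8); m[v-9:v+10,u-9:u+10]=((hsv[...,1]<70)&(hsv[...,2]>150))[v-9:v+10,u-9:u+10]
    k,l,st,ce=cv2.connectedComponentsWithStats(m); i=1+st[1:,4].argmax()
    print("can",n,st[i],ground(c,ce[i],.06)[0,:2].round(4))
cups=dict(red=(144,231),blue=(339,226),green=(299,232),yellow=(379,183))
hr=dict(red=(0,6),blue=(95,125),green=(45,80),yellow=(23,35))
for n,(u,v) in cups.items():
    m=np.zeros(img.shape[:2],np.uint8); s=np.s_[v-17:v+18,u-17:u+18]
    lo,hi=hr[n]; m[s]=((hsv[...,0]>=lo)&(hsv[...,0]<=hi)&(hsv[...,1]>120))[s]
    m=cv2.morphologyEx(m,cv2.MORPH_OPEN,cv2.getStructuringElement(cv2.MORPH_ELLIPSE,(13,13)))
    ys,xs=np.nonzero(m); p=[xs.mean(),ys.mean()]
    print("cup",n,np.round(p,1),"diam mm",2000*np.sqrt(m.sum()/np.pi)*1.33/432,ground(c,p,.01)[0,:2].round(4))
```

```text
can red [261 227   6   6  31] [ 0.432  -0.0104]
can blue [172 227   7   7  36] [0.4255 0.2528]
can green [259 181   6   7  29] [ 0.5681 -0.0014]
can yellow [295 177   6   7  31] [ 0.5819 -0.1085]
can dudA [220 175   8   8  54] [0.5844 0.1135]
can dudB [382 236  10  12  65] [ 0.4047 -0.3739]
cup red [143.8 231.1] diam mm 69.99805461212381 [0.4254 0.3635]
cup blue [338.9 225.1] diam mm 69.56569683375622 [ 0.4539 -0.2395]
cup green [298.5 232. ] diam mm 70.51338467057734 [ 0.4308 -0.1155]
cup yellow [nan nan] diam mm 0.0 [nan nan]<stdin>:14: RuntimeWarning: Mean of empty slice.
  ret = ret.dtype.type(ret / rcount)
```

Call:
move_arm(
  series=[-0.5, -0.5, 0, 0, 0, 0, 1, -1, -1, 0, 0, 0, 0, 1, -1, -1, 0, 0, 0, 0, 1, -1, -1, 0, 0, 0, 0, 1],
)

```text
time: 1.15
tcp_pos: [0.2142, 0.3632, 0.2282]
orientation: [0.383, 3.118, 0.001]
force: [-0.4, -0.0, -0.4]
width: 0.0884
grasp_force: 0.0
```

Call:
move_arm(
  series=[-0.5, -0.1, 0, 0, 0, 0, 1, -0.97, -0.24, 0.3, 0, 0, 0, 1, -0.97, -0.24, 0.3, 0, 0, 0, 1, -0.97, -0.24, 0.3, 0, 0, 0, 1, -0.97, -0.24, 0.3, 0, 0, 0, 1],
)

```text
time: 1.78
tcp_pos: [0.3186, 0.3101, 0.1926]
orientation: [0.374, 3.118, 0.002]
force: [1.0, -0.8, 0.0]
width: 0.0878
grasp_force: 0.0
```

```bash
cat >> h.py <<'E'
T=dict(blue=(.4255,.2528),red=(.432,-.0104),green=(.5681,-.0014),yellow=(.5819,-.1085),
 Cred=(.4254,.3635),Cblue=(.4539,-.2395),Cgreen=(.4308,-.1155),Cyellow=(.589,-.365))
def to(n,z,xy=None):
    s=robot.sense(); d=np.r_[xy if xy is not None else T[n],z]-s["tcp_pos"]
    print(n,"tool units",(R.from_rotvec(s["orientation"]).inv().apply(d)/.12).round(3),"tcp",np.round(s["tcp_pos"],4),"w",s["width"])
def project(c,P):
    rv=R.from_rotvec(c["attitude"]).inv(); t=rv.apply(-np.array(c["eye"]))
    return cv2.projectPoints(np.array([P],float),rv.as_rotvec(),t,c["intrinsics"],c["dist"])[0].ravel()
E
python3 - <<'E'
from h import *
to("blue",.15)
c=robot.capture("wrist"); print(c["eye"],project(c,[*T["blue"],.06]))
cv2.imwrite("pics/w1.png",c["img"][:,:,::-1])
c=robot.capture("top"); hsv=cv2.cvtColor(c["img"],cv2.COLOR_RGB2HSV)
print(hsv[180:186,376:382].mean((0,1)))
m=np.zeros((420,560),np.uint8); s=np.s_[166:200,362:396]; m[s]=((hsv[...,1]>90)&(hsv[...,2]>200))[s]
m=cv2.morphologyEx(m,cv2.MORPH_OPEN,cv2.getStructuringElement(cv2.MORPH_ELLIPSE,(13,13)))
ys,xs=np.nonzero(m);p=[xs.mean(),ys.mean()];print(p,2000*np.sqrt(m.sum()/np.pi)*1.33/432,ground(c,p,.01))
E
```

```text
blue tool units [-0.978 -0.253  0.355] tcp [0.3186 0.3101 0.1926] w 0.08781081717289532
[0.24682469 0.32748284 0.34879166] [244.06428656 320.22788529]
[ 30.         127.47222222 255.        ]
[np.float64(379.0289855072464), np.float64(182.47342995169083)] 70.68432646002313 [[ 0.589602   -0.36608118  0.01      ]]
```

View pics/w1.png

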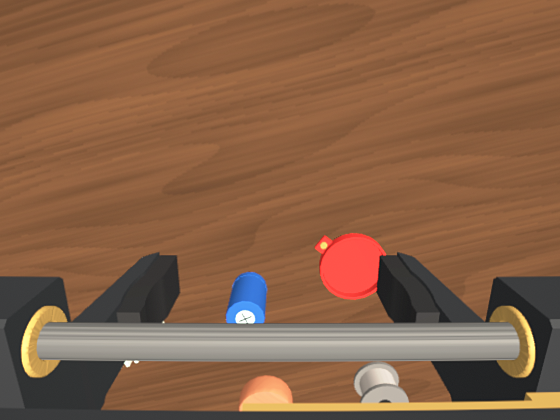

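Wrist view: the blue can's top is at (244,317) against (244,320) predicted, so the positions agree to about 2 mm. The 70 mm yellow cup is confirmed at (0.590,-0.366). Now the blue can.

Call:
move_arm(
  series=[-0.5, -0.13, 0.15, 0, 0, 0, 1, -0.98, -0.25, 0.35, 0, 0, 0, 1, -0.98, -0.25, 0.35, 0, 0, 0, 1, -0.98, -0.25, 0.35, 0, 0, 0, 1, -0.98, -0.25, 0.78, 0, 0, 0, 1, -0.98, -0.25, 0.78, 0, 0, 0, 1],
)

```text
time: 2.62
tcp_pos: [0.4239, 0.2523, 0.097]
orientation: [-0.374, -3.115, 0.003]
force: [0.0, -0.7, 1.6]
width: 0.0881
grasp_force: 0.0
```

Call:
move_arm(
  series=[0, 0, 0.25, 0, 0, 0, 1, 0, 0, 0.45, 0, 0, 0, 1, 0, 0, 0.45, 0, 0, 0, 0.5, 0, 0, 0.45, 0, 0, 0, 0, 0, 0, 0.45, 0, 0, 0, -0.15, 0, 0, 0.45, 0, 0, 0, -0.2, 0, 0, 0.45, 0, 0, 0, -1, 0, 0, 0.45, 0, 0, 0, -1, 0, 0, 0.45, 0, 0, 0, -1, 0, 0, 0.45, 0, 0, 0, -1],
)

```text
time: 3.88
tcp_pos: [0.4265, 0.2519, 0.0443]
orientation: [0.377, 3.118, 0.0]
force: [-0.1, 0.6, 2.5]
width: 0.0344
grasp_force: 30.0
```

```bash
sed -i 's/(.589,-.365)/(.5896,-.3661)/' h.py
python3 - <<'E'
from h import *
to("blue",.15); to("Cblue",.15); print(robot.sense()["grasp_force"],robot.sense()["time"])
E
```

```text
blue tool units [ 0.01   0.006 -0.88 ] tcp [0.4265 0.2519 0.0443] w 0.034389869331674434
Cblue tool units [-1.199 -3.922 -0.881] tcp [0.4265 0.2519 0.0443] w 0.034389869331674434
30.010217428207397 3.875
```

Call:
move_arm(
  series=[0, 0, -0.3, 0, 0, 0, -1, 0, 0, -0.6, 0, 0, 0, -1, 0, 0, -0.88, 0, 0, 0, -1, -0.1, -0.4, -0.88, 0, 0, 0, -1, -0.2, -0.8, -0.88, 0, 0, 0, -1, -0.3, -0.98, -0.88, 0, 0, 0, -1, -0.3, -0.98, -0.88, 0, 0, 0, -1],
)

```text
time: 4.75
tcp_pos: [0.4334, 0.1279, 0.1497]
orientation: [-0.381, -3.118, 0.0]
force: [0.1, 0.3, -0.6]
width: 0.0341
grasp_force: 30.0
```

Call:
move_arm(
  series=[-0.1, -0.4, 0, 0, 0, 0, -1, -0.2, -0.8, 0, 0, 0, 0, -1, -0.3, -0.98, 0, 0, 0, 0, -1, -0.3, -0.98, 0, 0, 0, 0, -1],
)

```text
time: 5.25
tcp_pos: [0.4403, 0.006, 0.1496]
orientation: [-0.38, -3.118, -0.0]
force: [-0.0, 0.2, -1.0]
width: 0.0344
grasp_force: 30.0
```

Call:
move_arm(
  series=[-0.1, -0.4, 0, 0, 0, 0, -1, -0.2, -0.8, 0, 0, 0, 0, -1, -0.3, -0.98, 0, 0, 0, 0, -1, -0.3, -0.98, 0, 0, 0, 0, -1],
)

```text
time: 5.75
tcp_pos: [0.4474, -0.1161, 0.1496]
orientation: [-0.378, -3.118, -0.001]
force: [-0.3, 0.1, -0.3]
width: 0.0345
grasp_force: 30.0
```

Call:
move_arm(
  series=[-0.1, -0.4, 0, 0, 0, 0, -1, -0.2, -0.8, 0, 0, 0, 0, -1, -0.3, -0.98, 0, 0, 0, 0, -1, -0.3, -0.98, 0, 0, 0, 0, -1, -0.3, -0.98, 0, 0, 0, 0, -1, -0.3, -0.98, 0, 0, 0, 0, -1],
)

```text
time: 6.5
tcp_pos: [0.4541, -0.2378, 0.1499]
orientation: [-0.375, -3.119, -0.0]
force: [0.6, 0.0, -0.2]
width: 0.0344
grasp_force: 30.0
```

Run:
```python
from h import *
to("Cblue",.0493); print(robot.sense()["grasp_force"],robot.sense()["time"],robot.sense()["orientation"])
c=robot.capture("scene"); cv2.imwrite("pics/s2.png",cv2.resize(c["img"][120:290,140:360,::-1],None,fx=3,fy=3))
print(project(c,[*T["Cblue"],.012]))
```

```text
Cblue tool units [-0.002 -0.014  0.838] tcp [ 0.4541 -0.2378  0.1499] w 0.03439438301174928
29.99379426240921 6.5 [-3.74756174e-01 -3.11897234e+00 -4.31862582e-04]
[242.39513022 189.16886215]
```

View pics/s2.png

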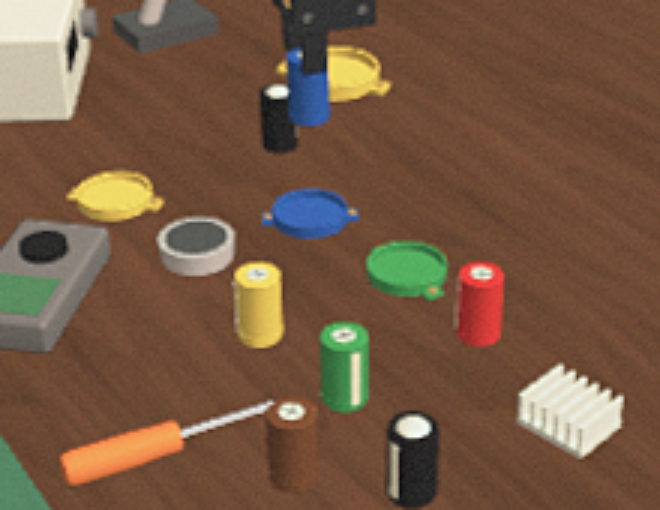

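The blue can is held upright over the blue cup, which shows at crop (310,213). Lowering it, with slow last millimetres.

Call:
move_arm(
  series=[0, -0.01, 0.3, 0, 0, 0, -1, 0, -0.01, 0.6, 0, 0, 0, -1, 0, -0.01, 0.76, 0, 0, 0, -1, 0, -0.01, 0.8, 0, 0, 0, -1, 0, -0.01, 0.82, 0, 0, 0, -1, 0, -0.01, 0.83, 0, 0, 0, -1, 0, -0.01, 0.838, 0, 0, 0, -1, 0, -0.01, 0.842, 0, 0, 0, -1, 0, -0.01, 0.845, 0, 0, 0, -1, 0, -0.01, 0.845, 0, 0, 0, -1],
)

```text
time: 7.8
tcp_pos: [0.4538, -0.2406, 0.0485]
orientation: [0.377, 3.119, -0.0]
force: [0.3, -1.0, -1.9]
width: 0.0346
grasp_force: 30.0
```

Call:
move_arm(
  series=[0, 0, 0.003, 0, 0, 0, -1, 0, 0, 0.006, 0, 0, 0, -1, 0, 0, 0.006, 0, 0, 0, -1],
)

```text
time: 8.18
tcp_pos: [0.4541, -0.2407, 0.0483]
orientation: [0.377, 3.118, -0.001]
force: [-0.1, 1.1, 6.2]
width: 0.0345
grasp_force: 30.0
```

Call:
move_arm(
  series=[0, 0, 0, 0, 0, 0, -0.15, 0, 0, 0, 0, 0, 0, 0, 0, 0, 0, 0, 0, 0, 0.2, 0, 0, 0, 0, 0, 0, 0.5, 0, 0, 0, 0, 0, 0, 0.5, 0, 0, -0.2, 0, 0, 0, 0.5, 0, 0, -0.5, 0, 0, 0, 0.5, 0, 0, -0.85, 0, 0, 0, 0.5, -0.4, 0.3, -0.85, 0, 0, 0, 0.8, -0.77, 0.6, -0.85, 0, 0, 0, 1, -0.77, 0.6, -0.85, 0, 0, 0, 1, -0.77, 0.6, -0.85, 0, 0, 0, 1],
)

```text
time: 9.68
tcp_pos: [0.56, -0.1928, 0.1494]
orientation: [-0.377, -3.118, -0.0]
force: [-0.2, -0.5, 0.2]
width: 0.0882
grasp_force: 0.0
```

Run:
```python
from h import *
to("yellow",.15)
c=robot.capture("scene"); cv2.imwrite("pics/s3.png",cv2.resize(c["img"][120:290,140:360,::-1],None,fx=3,fy=3))
c=robot.capture("wrist"); print(project(c,[*T["yellow"],.06]))
hsv=cv2.cvtColor(c["img"],cv2.COLOR_RGB2HSV)
for d in robot.spot_in("can_yellow_mid",c)[:2]: print(d)
```

```text
yellow tool units [-0.009  0.725 -0.005] tcp [ 0.56   -0.1928  0.1494] w 0.08818988947540182
[401.12702266 212.11353653]
{'rect': [362.8, 169.3, 428.6, 231.6], 'confidence': 0.83}
```

View pics/s3.png

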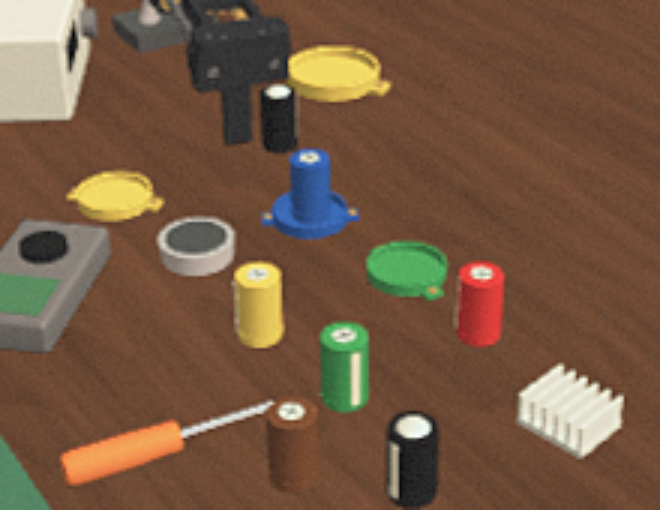

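Blue stands centred in its cup at crop (310,190). Now yellow.

Call:
move_arm(
  series=[0, 0.4, 0, 0, 0, 0, 1, -0.01, 0.725, 0, 0, 0, 0, 1, -0.01, 0.725, 0, 0, 0, 0, 1, -0.01, 0.725, 0.2, 0, 0, 0, 1, -0.01, 0.725, 0.5, 0, 0, 0, 1, -0.01, 0.725, 0.75, 0, 0, 0, 1, -0.01, 0.725, 0.875, 0, 0, 0, 1, -0.01, 0.725, 0.875, 0, 0, 0, 0.5, -0.01, 0.725, 0.875, 0, 0, 0, 0, -0.01, 0.725, 0.875, 0, 0, 0, -0.2, -0.01, 0.725, 0.875, 0, 0, 0, -1, -0.01, 0.725, 0.875, 0, 0, 0, -1, -0.01, 0.725, 0.875, 0, 0, 0, -1, -0.01, 0.725, 0.875, 0, 0, 0, -1],
)

```text
time: 11.58
tcp_pos: [0.5827, -0.1084, 0.0448]
orientation: [0.377, 3.119, -0.0]
force: [-0.3, -0.1, 1.1]
width: 0.0338
grasp_force: 30.0
```

Run:
```python
from h import *
to("Cyellow",.15); print(robot.sense()["grasp_force"])
```

```text
Cyellow tool units [-0.568 -2.072 -0.876] tcp [ 0.5827 -0.1084  0.0448] w 0.033783515647050066
30.001188218593597
```

Call:
move_arm(
  series=[0, 0, -0.3, 0, 0, 0, -1, 0, 0, -0.6, 0, 0, 0, -1, 0, 0, -0.875, 0, 0, 0, -1, -0.1, -0.4, -0.875, 0, 0, 0, -1, -0.19, -0.69, -0.875, 0, 0, 0, -1, -0.19, -0.69, -0.875, 0, 0, 0, -1],
)

```text
time: 12.32
tcp_pos: [0.5846, -0.1963, 0.1492]
orientation: [-0.382, -3.118, 0.0]
force: [-0.8, 0.5, -0.4]
width: 0.0343
grasp_force: 30.0
```

Call:
move_arm(
  series=[-0.1, -0.4, 0, 0, 0, 0, -1, -0.19, -0.69, 0, 0, 0, 0, -1, -0.19, -0.69, 0, 0, 0, 0, -1],
)

```text
time: 12.7
tcp_pos: [0.587, -0.2812, 0.149]
orientation: [-0.38, -3.118, -0.001]
force: [-0.0, 0.2, -0.7]
width: 0.0343
grasp_force: 30.0
```

Call:
move_arm(
  series=[-0.1, -0.4, 0, 0, 0, 0, -1, -0.19, -0.69, 0, 0, 0, 0, -1, -0.19, -0.69, 0, 0, 0, 0, -1, -0.19, -0.69, 0, 0, 0, 0, -1, -0.19, -0.69, 0, 0, 0, 0, -1],
)

```text
time: 13.32
tcp_pos: [0.5902, -0.3643, 0.15]
orientation: [-0.375, -3.119, -0.0]
force: [0.2, 0.5, -0.8]
width: 0.0342
grasp_force: 30.0
```

Run:
```python
from h import *
to("Cyellow",.0488); print(robot.sense()["grasp_force"],robot.sense()["orientation"])
c=robot.capture("scene"); print(project(c,[*T["Cyellow"],.012])); cv2.imwrite("pics/s4.png",cv2.resize(c["img"][120:260,120:320,::-1],None,fx=3,fy=3))
```

```text
Cyellow tool units [ 0.001 -0.016  0.843] tcp [ 0.5902 -0.3643  0.15  ] w 0.03417835925594782
29.9992373585701 [-3.74712471e-01 -3.11913414e+00 -4.69931085e-04]
[177.31664405 183.44911563]
```

View pics/s4.png

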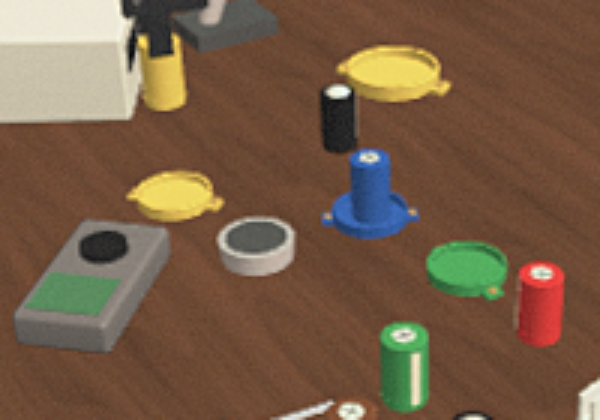

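Yellow is held upright. Its cup at crop (174,193) matches the projected (172,190). Lowering.

Call:
move_arm(
  series=[0, -0.01, 0.3, 0, 0, 0, -1, 0, -0.01, 0.6, 0, 0, 0, -1, 0, -0.01, 0.76, 0, 0, 0, -1, 0, -0.01, 0.8, 0, 0, 0, -1, 0, -0.01, 0.82, 0, 0, 0, -1, 0, -0.01, 0.83, 0, 0, 0, -1, 0, -0.01, 0.838, 0, 0, 0, -1, 0, -0.01, 0.842, 0, 0, 0, -1, 0, -0.01, 0.845, 0, 0, 0, -1, 0, -0.01, 0.845, 0, 0, 0, -1],
)

```text
time: 14.62
tcp_pos: [0.5897, -0.3673, 0.0488]
orientation: [0.377, 3.118, -0.001]
force: [0.3, -0.6, 3.4]
width: 0.034
grasp_force: 30.0
```

Call:
move_arm(
  series=[0, 0, 0.002, 0, 0, 0, -1, 0, 0, 0.004, 0, 0, 0, -1, 0, 0, 0.004, 0, 0, 0, -1],
)

```text
time: 15.0
tcp_pos: [0.5898, -0.3673, 0.0488]
orientation: [0.377, 3.118, -0.001]
force: [-1.8, 1.8, 6.9]
width: 0.0343
grasp_force: 30.0
```

Call:
move_arm(
  series=[0, 0, 0, 0, 0, 0, -0.15, 0, 0, 0, 0, 0, 0, 0, 0, 0, 0, 0, 0, 0, 0.2, 0, 0, 0, 0, 0, 0, 0.5, 0, 0, 0, 0, 0, 0, 0.5, 0, 0, -0.2, 0, 0, 0, 0.5, 0, 0, -0.5, 0, 0, 0, 0.5, 0, 0, -0.85, 0, 0, 0, 0.5, 0.1, 0.4, -0.85, 0, 0, 0, 0.8, 0.2, 0.8, -0.85, 0, 0, 0, 1, 0.3, 0.97, -0.85, 0, 0, 0, 1, 0.3, 0.97, -0.85, 0, 0, 0, 1],
)

```text
time: 16.5
tcp_pos: [0.5823, -0.2444, 0.1503]
orientation: [0.375, 3.119, -0.0]
force: [-0.5, -0.6, 0.2]
width: 0.0884
grasp_force: 0.0
```

Call:
move_arm(
  series=[0.1, 0.4, 0, 0, 0, 0, 1, 0.2, 0.8, 0, 0, 0, 0, 1, 0.3, 0.97, 0, 0, 0, 0, 1, 0.3, 0.97, 0, 0, 0, 0, 1],
)

```text
time: 17.0
tcp_pos: [0.5753, -0.1239, 0.15]
orientation: [0.376, 3.119, -0.0]
force: [-0.7, -1.5, 1.1]
width: 0.0882
grasp_force: 0.0
```

Run:
```python
from h import *
to("green",.15)
c=robot.capture("scene"); cv2.imwrite("pics/s5.png",cv2.resize(c["img"][120:290,130:350,::-1],None,fx=3,fy=3))
```

```text
green tool units [ 0.301  0.977 -0.   ] tcp [ 0.5753 -0.1239  0.15  ] w 0.0881572509282629
```

View pics/s5.png

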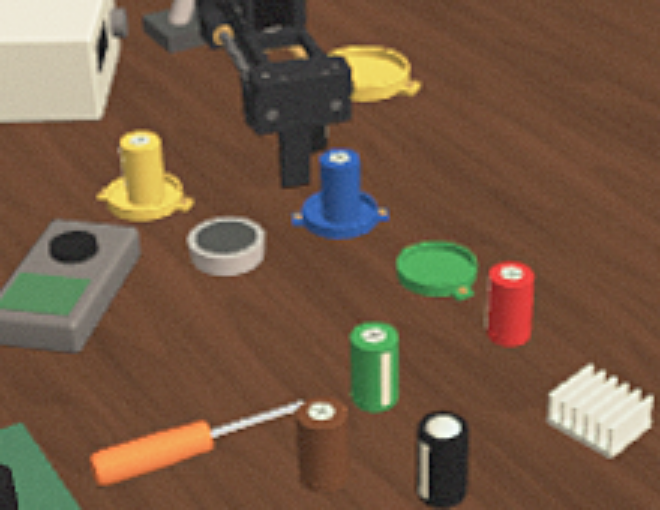

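Yellow stands in its cup at crop (143,180). Now the green can.

Call:
move_arm(
  series=[0.1, 0.4, 0, 0, 0, 0, 1, 0.2, 0.8, 0, 0, 0, 0, 1, 0.3, 0.98, 0, 0, 0, 0, 1, 0.3, 0.98, 0, 0, 0, 0, 1, 0.3, 0.98, 0, 0, 0, 0, 1, 0.3, 0.98, 0.2, 0, 0, 0, 1, 0.3, 0.98, 0.5, 0, 0, 0, 1, 0.3, 0.98, 0.75, 0, 0, 0, 1, 0.3, 0.98, 0.88, 0, 0, 0, 1, 0.3, 0.98, 0.88, 0, 0, 0, 0.5, 0.3, 0.98, 0.88, 0, 0, 0, 0, 0.3, 0.98, 0.88, 0, 0, 0, -0.2, 0.3, 0.98, 0.88, 0, 0, 0, -1, 0.3, 0.98, 0.88, 0, 0, 0, -1, 0.3, 0.98, 0.88, 0, 0, 0, -1, 0.3, 0.98, 0.88, 0, 0, 0, -1],
)

```text
time: 19.05
tcp_pos: [0.5682, -0.0011, 0.0444]
orientation: [0.377, 3.119, -0.0]
force: [0.7, 1.0, 1.1]
width: 0.0344
grasp_force: 30.0
```

Run:
```python
from h import *
to("Cgreen",.15); print(robot.sense()["grasp_force"])
```

```text
Cgreen tool units [ 0.885 -1.199 -0.88 ] tcp [ 0.5682 -0.0011  0.0444] w 0.03444020189781325
30.000552535057068
```

Lift, then transit, with the remaining y −0.60 in the second call.

Call:
move_arm(
  series=[0, 0, -0.3, 0, 0, 0, -1, 0, 0, -0.6, 0, 0, 0, -1, 0, 0, -0.88, 0, 0, 0, -1, 0.22, -0.3, -0.88, 0, 0, 0, -1, 0.44, -0.6, -0.88, 0, 0, 0, -1, 0.44, -0.6, -0.88, 0, 0, 0, -1],
)

```text
time: 19.8
tcp_pos: [0.4982, -0.0596, 0.1499]
orientation: [-0.381, -3.118, 0.0]
force: [0.5, 0.0, -1.3]
width: 0.0343
grasp_force: 30.0
```

Call:
move_arm(
  series=[0.22, -0.3, 0, 0, 0, 0, -1, 0.44, -0.6, 0, 0, 0, 0, -1, 0.44, -0.6, 0, 0, 0, 0, -1, 0.44, -0.6, 0, 0, 0, 0, -1, 0.44, -0.6, 0, 0, 0, 0, -1],
)

```text
time: 20.42
tcp_pos: [0.432, -0.1152, 0.1498]
orientation: [0.375, 3.119, 0.0]
force: [-0.0, 0.0, -0.3]
width: 0.0346
grasp_force: 30.0
```

Run:
```python
from h import *
to("Cgreen",.0484); print(robot.sense()["grasp_force"],robot.sense()["orientation"])
```

```text
Cgreen tool units [ 0.009 -0.005  0.845] tcp [ 0.432  -0.1152  0.1498] w 0.03457823261595141
29.999663829803467 [3.75270798e-01 3.11898275e+00 1.79087392e-04]
```

Call:
move_arm(
  series=[0.005, 0, 0.3, 0, 0, 0, -1, 0.005, 0, 0.6, 0, 0, 0, -1, 0.005, 0, 0.76, 0, 0, 0, -1, 0.005, 0, 0.8, 0, 0, 0, -1, 0.005, 0, 0.82, 0, 0, 0, -1, 0.005, 0, 0.83, 0, 0, 0, -1, 0.005, 0, 0.838, 0, 0, 0, -1, 0.005, 0, 0.842, 0, 0, 0, -1, 0.005, 0, 0.846, 0, 0, 0, -1, 0.005, 0, 0.846, 0, 0, 0, -1],
)

```text
time: 21.68
tcp_pos: [0.4307, -0.1157, 0.0484]
orientation: [0.377, 3.119, -0.0]
force: [0.1, 0.2, -0.5]
width: 0.0344
grasp_force: 30.0
```

Call:
move_arm(
  series=[0, 0, 0.002, 0, 0, 0, -1, 0, 0, 0.004, 0, 0, 0, -1, 0, 0, 0.004, 0, 0, 0, -1],
)

```text
time: 22.05
tcp_pos: [0.4309, -0.1158, 0.0483]
orientation: [0.377, 3.118, -0.001]
force: [-2.3, 0.2, 6.3]
width: 0.0343
grasp_force: 30.0
```

Call:
move_arm(
  series=[0, 0, 0, 0, 0, 0, -0.15, 0, 0, 0, 0, 0, 0, 0, 0, 0, 0, 0, 0, 0, 0.2, 0, 0, 0, 0, 0, 0, 0.4, 0, 0, 0, 0, 0, 0, 0.4, 0, 0, -0.2, 0, 0, 0, 0.4, 0, 0, -0.5, 0, 0, 0, 0.4, 0, 0, -0.85, 0, 0, 0, 0.5, 0.1, 0.4, -0.85, 0, 0, 0, 0.8, 0.2, 0.85, -0.85, 0, 0, 0, 1, 0.2, 0.85, -0.85, 0, 0, 0, 1, 0.2, 0.85, -0.85, 0, 0, 0, 1, 0.2, 0.85, -0.85, 0, 0, 0, 1],
)

```text
time: 23.68
tcp_pos: [0.4318, -0.0119, 0.1498]
orientation: [-0.38, -3.118, 0.0]
force: [-0.6, -0.2, 0.8]
width: 0.0881
grasp_force: 0.0
```

Run:
```python
from h import *
to("red",.0443)
c=robot.capture("scene"); cv2.imwrite("pics/s6.png",cv2.resize(c["img"][120:290,140:360,::-1],None,fx=3,fy=3))
```

```text
red tool units [0.001 0.012 0.879] tcp [ 0.4318 -0.0119  0.1498] w 0.08807971189060523
```

View pics/s6.png

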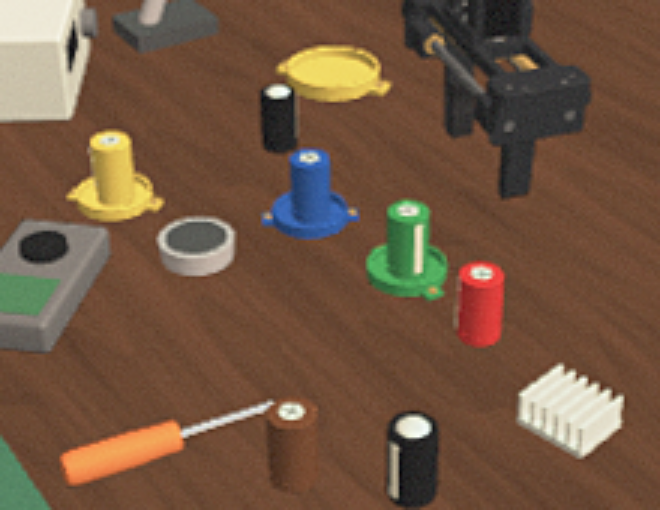

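Green stands in its cup at crop (408,245). Now the red can.

Call:
move_arm(
  series=[0, 0.005, 0.2, 0, 0, 0, 1, 0, 0.005, 0.5, 0, 0, 0, 1, 0, 0.005, 0.75, 0, 0, 0, 1, 0, 0.005, 0.88, 0, 0, 0, 1, 0, 0.005, 0.88, 0, 0, 0, 0.5, 0, 0.005, 0.88, 0, 0, 0, 0, 0, 0.005, 0.88, 0, 0, 0, -0.2, 0, 0.005, 0.88, 0, 0, 0, -1, 0, 0.005, 0.88, 0, 0, 0, -1, 0, 0.005, 0.88, 0, 0, 0, -1, 0, 0.005, 0.88, 0, 0, 0, -1],
)

```text
time: 25.1
tcp_pos: [0.4319, -0.0102, 0.0443]
orientation: [0.377, 3.119, 0.0]
force: [-0.5, 0.6, 1.8]
width: 0.0345
grasp_force: 30.0
```

Run:
```python
from h import *
to("Cred",.15); print(robot.sense()["grasp_force"])
```

```text
Cred tool units [ 0.795  3.012 -0.881] tcp [ 0.4319 -0.0102  0.0443] w 0.034476596362680544
30.002144873142242
```

Call:
move_arm(
  series=[0, 0, -0.3, 0, 0, 0, -1, 0, 0, -0.6, 0, 0, 0, -1, 0, 0, -0.88, 0, 0, 0, -1, 0.1, 0.4, -0.88, 0, 0, 0, -1, 0.2, 0.8, -0.88, 0, 0, 0, -1, 0.265, 1, -0.88, 0, 0, 0, -1, 0.265, 1, -0.88, 0, 0, 0, -1],
)

```text
time: 25.98
tcp_pos: [0.4291, 0.1149, 0.1496]
orientation: [-0.373, -3.119, 0.0]
force: [0.2, 0.2, -1.1]
width: 0.0343
grasp_force: 30.0
```

Call:
move_arm(
  series=[0.1, 0.4, 0, 0, 0, 0, -1, 0.2, 0.8, 0, 0, 0, 0, -1, 0.265, 1, 0, 0, 0, 0, -1, 0.265, 1, 0, 0, 0, 0, -1],
)

```text
time: 26.48
tcp_pos: [0.4273, 0.238, 0.1495]
orientation: [-0.375, -3.119, 0.001]
force: [0.2, -0.5, -0.8]
width: 0.0341
grasp_force: 30.0
```

Call:
move_arm(
  series=[0.1, 0.4, 0, 0, 0, 0, -1, 0.2, 0.8, 0, 0, 0, 0, -1, 0.265, 1, 0, 0, 0, 0, -1, 0.265, 1, 0, 0, 0, 0, -1, 0.265, 1, 0, 0, 0, 0, -1, 0.265, 1, 0, 0, 0, 0, -1],
)

```text
time: 27.22
tcp_pos: [0.4255, 0.3608, 0.1499]
orientation: [0.38, 3.118, -0.0]
force: [0.6, 0.6, -1.1]
width: 0.0342
grasp_force: 30.0
```

Run:
```python
from h import *
to("Cred",.0483); print(robot.sense()["grasp_force"],robot.sense()["orientation"])
```

```text
Cred tool units [0.007 0.022 0.847] tcp [0.4255 0.3608 0.1499] w 0.03417149098578775
29.999350011348724 [ 3.79844962e-01  3.11849763e+00 -3.20438445e-04]
```

Call:
move_arm(
  series=[0.005, 0.015, 0.3, 0, 0, 0, -1, 0.005, 0.015, 0.6, 0, 0, 0, -1, 0.005, 0.015, 0.76, 0, 0, 0, -1, 0.005, 0.015, 0.8, 0, 0, 0, -1, 0.005, 0.015, 0.82, 0, 0, 0, -1, 0.005, 0.015, 0.83, 0, 0, 0, -1, 0.005, 0.015, 0.838, 0, 0, 0, -1, 0.005, 0.015, 0.842, 0, 0, 0, -1, 0.005, 0.015, 0.846, 0, 0, 0, -1, 0.005, 0.015, 0.846, 0, 0, 0, -1],
)

```text
time: 28.48
tcp_pos: [0.425, 0.3641, 0.0484]
orientation: [0.377, 3.119, 0.0]
force: [-0.2, -0.1, 0.0]
width: 0.034
grasp_force: 30.0
```

Call:
move_arm(
  series=[0, 0, 0.002, 0, 0, 0, -1, 0, 0, 0.004, 0, 0, 0, -1, 0, 0, 0.004, 0, 0, 0, -1],
)

```text
time: 28.85
tcp_pos: [0.4251, 0.3642, 0.0483]
orientation: [0.377, 3.118, 0.001]
force: [-0.2, 0.1, 5.6]
width: 0.0344
grasp_force: 30.0
```

Contact. Release and retreat.

Call:
move_arm(
  series=[0, 0, 0, 0, 0, 0, -0.15, 0, 0, 0, 0, 0, 0, 0, 0, 0, 0, 0, 0, 0, 0.2, 0, 0, 0, 0, 0, 0, 0.4, 0, 0, 0, 0, 0, 0, 0.4, 0, 0, -0.2, 0, 0, 0, 0.4, 0, 0, -0.5, 0, 0, 0, 0.4, 0, 0, -1, 0, 0, 0, 0.5, 0.5, 0.4, -1, 0, 0, 0, 0.5, 1, 0.4, -1, 0, 0, 0, 0.5, 1, 0.4, -1, 0, 0, 0, 0.5, 1, 0.4, -1, 0, 0, 0, 0.5],
)

```text
time: 30.35
tcp_pos: [0.3199, 0.4393, 0.168]
orientation: [0.376, 3.119, 0.0]
force: [0.6, -0.3, 0.4]
width: 0.0659
grasp_force: 0.0
```

Run:
```python
from h import *
c=robot.capture("scene"); cv2.imwrite("pics/s7.png",c["img"][:,:,::-1]); print(robot.sense()["force"])
```

```text
[0.46894462 1.53758367 0.21335679]
```

View pics/s7.png

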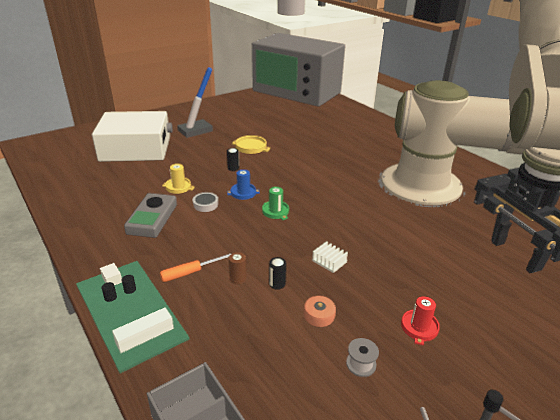

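All four stand in their own cups: red (425,315), blue (243,182), green (276,200), yellow (178,178). The duds at (233,158) and (278,272) have not moved.

```bash
python3 -c "
from workcell import robot
print(robot.hand_in())"
```

```text
the job is handed in; nothing more can be done
None
```

The red, blue, green and yellow capacitors each stand upright in the cup of their own colour, both black duds are where they were, and the job is handed in (about 30 s of the 96 s used, no verdict returned).

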